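Unload the casting mould and close the tote

TASK

Lift the cast eye bracket up out of the open mould and set it down on its foot inside either one of the two grey totes. Then turn the other, empty tote end for end, so that its thumb lip points the opposite way, and stack it on the loaded tote so that it stands level on the rim instead of nesting inside. Leave the stack standing upright on the bench, do not drop anything and leave the other objects alone.

Things in the scene. Friction and masses are not known exactly. Their poses are not given: they have to be found in the camera images.
- mould: fixed dark steel mould half: block 150x90 mm, top 48 mm above the bench, on a 170x100x14 mm flange. Central cavity open at the top, 104x44 mm, 30 deep (floor 18 mm above the bench). Two 12 mm guide pillars at opposite corners rise 13 mm above its top. Origin at the centre of its underside; x along the cavity's length, z up
- casting_mid (a point): loose cast aluminium eye bracket, 0.2-0.4 kg, lying in the cavity with 2 mm play: flat foot 100x40x10 mm; across its middle an upright round-topped lug with an eye, 14 mm thick along the foot's length, 34 wide, top 46 mm above the underside and 16 above the mould's top. Point: its centre, 23 mm above its underside; x along the foot (the lug's flat faces look along +x and -x), z up
- tote_a_mid (a point): loose grey plastic tote, open-topped, 64 mm high, 0.16 kg, identical to tote_b. Walls 3 mm, tapered: outside 135x66 mm at the rim, 122x53 underneath; inner floor 116x47 mm, 4 mm above the underside. Graspable across its 66 mm width at mid-length. Point: its centre, 32 mm above the underside; x along its length towards the thumb lip, z up
- tote_b_mid (a point): second tote, same as tote_a; point and axes alike. Each long side has two rim notches and, low down, two outward foot lugs (undersides 6 mm above the tote's underside, reaching 36 mm from the centre line), both at +52 and -24 mm along x. Set on another tote facing the same way, the lugs drop into the notches and it nests, sinking in
- tote_a_lip (a point): thumb lip of tote_a, showing which way it faces: flat 40x14x4 mm ledge outside one end of the rim; point on its top, 73.5 mm along x from the tote's centre, 62 mm above the underside. Turned end for end on another tote, a tote's lugs rest on the rim below: its underside 6 mm inside that rim, about 3 mm play all round, centres 58 mm apart in height
- tote_b_lip (a point): thumb lip of tote_b, the same as on tote_a
- tube_offcut: loose bystander: upright steel tube offcut, 34 mm across, 75 tall. Origin under its centre
- tape_electrical: loose bystander: black roll of electrical tape, 58 mm across, 19 tall. Origin under its centre
- combination_pliers: loose bystander: red-handled pliers, 170 mm long, 12 thick, lying flat. Origin under its centre

How it is judged:
By the outcome, as a careful person would: the job done as asked, in the order asked, and still so for the second after the job is handed in, with the robot touching nothing.
It also fails if it takes over 58 s, if anything falls off the work surface, if the arm or the gripper's body presses on something with over 40 N, if the wrist force passes 120 N, or if a joint passes its speed limit or range.

ROBOT

A 6-joint arm with a two-finger parallel gripper is mounted at the origin on a cart in front of the work surface, level with it; the furniture and walls round the work are solid. World frame = base frame: x ahead of the robot, y to its left, z up, the work surface at z = 0. Lengths are in m, angles in rad, forces in N, time in s.
With the tool pointing down it reaches from about 0.35 to 0.775 m from the base axis. Payload 5.5 kg.
Tool frame: the origin (TCP) lies midway between the tips of the shut fingers; the grasp point (between the pads) lies 19 mm behind it; z points along the fingers, y is the line along which they close (so a half turn about z gives the same grasp; the last joint's range is limited). The gripper opens to 85 mm and grips with 20 to 120 N. Pads are 22 mm wide; open, the fingers measure 114 mm over their backs; the gripper's body (76 mm by 85 mm) begins 54 mm behind the grasp point. The pads swing forward as they close: fully open they stand 13 mm farther back than shut.
Start: joints at [1.087, 0.313, 0.046, 1.304, 0, 1.431], TCP at [0.194, 0.541, 0.231] pointing down, gripper open.
Joint ranges: [-2.76, 2.76], [-0.86, 1.69], [-1.03, 1.26], [-2.2, 2.34], [-1.47, 1.5], [-3.14, 3.14]. Speed limits (rad/s): [2.57, 2.57, 3.14, 3.14, 3.14, 3.14].

INTERFACE

Orientations are given as a unit quaternion [w, x, y, z].
In Python, from workcell import telemetry, imaging, env gives the robot as it stands. The module is installed in compiled form; this text tells all that it offers.
- The arm moves only by the tool step_arm, never from a script. Its argument "moves" is a list of rows, each a list of 3 entries, a list of its own where there are three numbers: the shift along the tool's x, y, z in mm, then the turn, a rotation vector about the tool's x, y, z in rad, then the finger opening in mm, from 0 to 85.4. A call has 1 to 8 rows; each row is the pose to reach, as a shift and turn from the pose commanded when the call began, along the tool's axes at that moment; what a row does not reach only later rows make up. A row lasts 1/12 s, in which the tool goes at most 41.7 mm and 7.16 degrees, less where a joint would pass 70% of its speed; a pose out of reach is approached as far as the arm can. A call with a gripper value outside its range is refused whole. The fingers move at their own pace and stop on an object; "grip_force" is the grip in N (left out, the last holds). Time passes only in rows, so rows that repeat a pose let the fingers close. It gives the time, the measured TCP pose, the force, the opening and the grip force at its end, in the units of the state.
- telemetry.get_state(): the state, without advancing time (a new reading comes with each control period).
- imaging.read_camera(name): name is "scene" or "top" or "wrist"; returns the picture (400x640x3 uint8, red, green, blue); there is no depth.
- imaging.camera_params(name): a dict with "camera_matrix" (3x3 intrinsics, pixels), "pose" (4x4, takes a point from camera to world coordinates). Camera axes: x right, y up, looking along -z (the intrinsics and any distortion apply to the point x, -y, -z); pixel columns grow to the right and rows downward; lengths in m; the calibration is good to about 2 mm. A picture is of the moment at which its call begins: read the wrist's pose just before it. camera_params takes no time and is no camera call; for the wrist camera it gives the pose at the moment of the call.
- env.hand_in(): hands the job in; it is judged then, once.
The state is a dict: "clock": time; "joint_pos": joint angles; "qvel": joint speeds; "tau": joint torques, N m; "tcp_pos": TCP position; "orientation": TCP orientation; "wrist_force": force on the tool from outside, world axes, zero at the start; "ft_torque": the same for the moment, N m; "finger_gap": finger opening in m; "grip_force": force on a finger pad.
Only numpy, scipy, OpenCV 4.12 (cv2) and the standard library are available. Lean on these libraries where they do the work, as an engineer would, in place of code of your own. Each camera call takes 0.05 s, during which the arm holds its last target. There are 200 camera calls.

## Working session

There is one attempt and no reset: what is moved stays moved. The work goes in short steps, Python scripts to look and compute and a tool call to move; the robot and the scene stay as the last step left them, time stands still between calls to the robot, and variables do not carry over. Pictures are saved under pics/ and viewed, at most 10 in all, crops included, and the job is handed in when it is done.

Besides the shell and the picture viewer there is one more tool, called after "Call:" as a command line: name --argument value ..., lists and objects as JSON in quotes. step_arm: Moves the arm, as the interface text tells. Its arguments: {"type":"object","properties":{"moves":{"type":"array"},"grip_force":{"type":"number"}},"required":["moves"]}

```bash
mkdir -p pics; python3 - <<'E'
from workcell import telemetry, imaging
import cv2,numpy as np
np.set_printoptions(precision=4,suppress=True)
print(telemetry.get_state())
for n in("scene","top","wrist"):
    p=imaging.camera_params(n);im=imaging.read_camera(n);cv2.imwrite(f"pics/{n}0.png",im[:,:,::-1]);print(n,p)
E
```

```text
{'clock': 0.0, 'joint_pos': array([1.0874, 0.314 , 0.045 , 1.3036, 0.    , 1.4312]), 'qvel': array([ 0.0016, -0.0012,  0.0017,  0.0021,  0.0006,  0.003 ]), 'tau': array([ -0.0002, -48.0629,  29.8533,   0.0194,  -0.0001,  -0.    ]), 'tcp_pos': array([0.1936, 0.5409, 0.2304]), 'orientation': array([-0.0003,  0.171 ,  0.9853, -0.0009]), 'wrist_force': array([-0.1162,  0.1952,  0.2594]), 'ft_torque': array([ 0.0234, -0.0109, -0.0404]), 'grip_force': 0.0, 'finger_gap': 0.08543238576572133}
scene {'camera_matrix': array([[486.9245,   0.    , 316.6027],
       [  0.    , 486.9245, 197.9046],
       [  0.    ,   0.    ,   1.    ]]), 'pose': array([[-0.8555,  0.1867, -0.483 , -0.1669],
       [-0.5172, -0.3551,  0.7788,  1.1121],
       [-0.0261,  0.916 ,  0.4003,  0.6566],
       [ 0.    ,  0.    ,  0.    ,  1.    ]])}
top {'camera_matrix': array([[403.9659,   0.    , 325.902 ],
       [  0.    , 403.9659, 198.5917],
       [  0.    ,   0.    ,   1.    ]]), 'pose': array([[-0.0136,  0.9965, -0.0829,  0.4091],
       [-0.9999, -0.0137, -0.0009,  0.0138],
       [-0.0021,  0.0829,  0.9966,  1.4487],
       [ 0.    ,  0.    ,  0.    ,  1.    ]])}
wrist {'camera_matrix': array([[279.1545,   0.    , 321.5761],
       [  0.    , 279.1545, 202.5577],
       [  0.    ,   0.    ,   1.    ]]), 'pose': array([[ 0.3372, -0.899 , -0.2794,  0.123 ],
       [ 0.9414,  0.3213,  0.1024,  0.5658],
       [-0.0023, -0.2975,  0.9547,  0.3722],
       [ 0.    ,  0.    ,  0.    ,  1.    ]])}
```

View pics/top0.png

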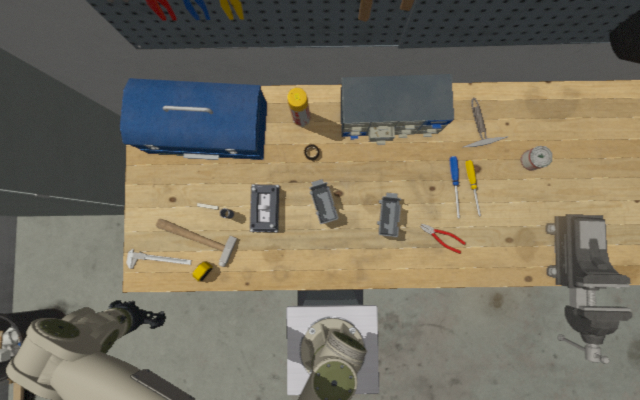

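View pics/scene0.png

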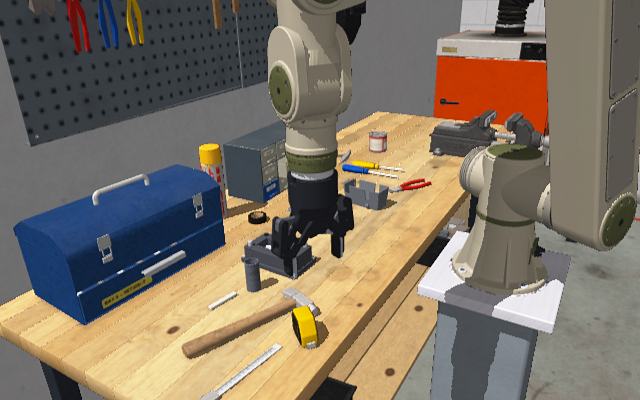

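The top view shows the mould at about (265,208), totes at (324,202) and (390,215), tube (227,213), tape (312,152) and pliers (445,238). The scene view shows the arm blocking the mould.

```bash
cat > h.py <<'E'
import numpy as np,cv2
from workcell import telemetry, imaging
from scipy.spatial.transform import Rotation as R
np.set_printoptions(precision=4,suppress=True)
def ray(P,uv):
    K=P["camera_matrix"];T=P["pose"]
    d=np.linalg.inv(K)@np.array([uv[0],uv[1],1.]);d=T[:3,:3]@(d*[1,-1,-1])
    return T[:3,3],d/np.linalg.norm(d)
def plane(P,uv,z):
    o,d=ray(P,uv);return o+d*(z-o[2])/d[2]
def tri(rs):
    A=np.zeros((3,3));b=np.zeros(3)
    for o,d in rs:
        M=np.eye(3)-np.outer(d,d);A+=M;b+=M@o
    p=np.linalg.solve(A,b);return p,[1000*np.linalg.norm((np.eye(3)-np.outer(d,d))@(p-o)) for o,d in rs]
def proj(P,X):
    T=P["pose"];c=T[:3,:3].T@(np.asarray(X)-T[:3,3]);c=c*[1,-1,-1];u=P["camera_matrix"]@c;return u[:2]/u[2]
def Rt(s): return R.from_quat(np.roll(s["orientation"],-1))
def goal(pos,yaw,s=None):
    """shift mm & rotvec (tool axes) to TCP pos, pointing down, tool y along yaw (half-turn nearest)"""
    s=s or telemetry.get_state();r=Rt(s);best=None
    for k in(0,np.pi):
        a=yaw+k;y=np.array([np.cos(a),np.sin(a),0]);z=np.array([0,0,-1.]);x=np.cross(y,z)
        g=r.inv()*R.from_matrix(np.c_[x,y,z]);v=g.as_rotvec()
        if best is None or np.linalg.norm(v)<np.linalg.norm(best):best=v
    return r.inv().apply(np.asarray(pos)-s["tcp_pos"])*1000,best
def snap(n,f):
    P=imaging.camera_params(n);im=imaging.read_camera(n)[:,:,::-1];cv2.imwrite("pics/"+f,im);return P,im
E
python3 - <<'E'
from h import *
P=imaging.camera_params("top");im=cv2.imread("pics/top0.png")
for n,uv,z in(("mould",(265,208),.05),("t1",(324,202),.06),("t2",(390,215),.06),("tube",(227,213),.07),("tape",(312,152),.02)):print(n,plane(P,uv,z))
c=im[130:260,210:410];cv2.imwrite("pics/top0c.png",cv2.resize(c,None,fx=4,fy=4,interpolation=cv2.INTER_CUBIC))
print(goal([.45,.1,.4],0))
E
```

```text
mould [0.4956 0.2268 0.05  ]
t1 [0.5129 0.0219 0.06  ]
t2 [ 0.465  -0.2044  0.06  ]
tube [0.479  0.3537 0.07  ]
tape [0.6962 0.0627 0.02  ]
(array([-389.9789, -329.0108, -169.0036]), array([-0.0013,  0.0007,  1.227 ]))
```

View pics/top0c.png

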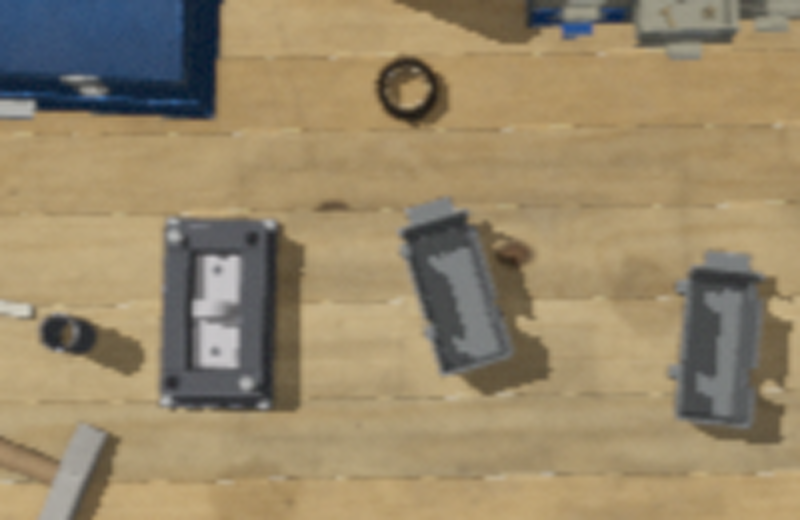

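The crop shows both lips pointing up the picture (+x), the mould with its cavity along world x and the casting lug across the middle. I'll load the near tote (tote 1), moving above it first for a wrist view.

Call:
step_arm --moves '[[[-419,-264,-70],[0,0,1.227],85],[[-419,-264,-70],[0,0,1.227],85],[[-419,-264,-70],[0,0,1.227],85],[[-419,-264,-70],[0,0,1.227],85],[[-419,-264,-70],[0,0,1.227],85],[[-419,-264,-70],[0,0,1.227],85],[[-419,-264,-70],[0,0,1.227],85],[[-419,-264,-70],[0,0,1.227],85]]'

```text
clock: 0.82
tcp_pos: [0.3981, 0.2798, 0.2782]
orientation: [-0.0, 0.625, 0.781, 0.0]
wrist_force: [0.9, 0.1, -0.2]
finger_gap: 0.085
grip_force: 0.0
```

```bash
python3 - <<'E'
from h import *
s=telemetry.get_state();print(s["clock"],s["tcp_pos"],s["joint_pos"],goal([.5,.15,.3],0))
E
```

```text
0.8167 [0.3981 0.2798 0.2782] [ 0.4474  0.1308 -0.0729  1.3671  0.0001  1.7972] (array([-148.9743,   71.0023,  -21.8289]), array([-0.    , -0.0001,  0.221 ]))
```

Call:
step_arm --moves '[[[-149,71,-22],[0,0,0.221],40],[[-149,71,-22],[0,0,0.221],40],[[-149,71,-22],[0,0,0.221],40],[[-149,71,-22],[0,0,0.221],40],[[-149,71,-22],[0,0,0.221],40],[[-149,71,-22],[0,0,0.221],40]]'

```text
clock: 1.32
tcp_pos: [0.5013, 0.1504, 0.2995]
orientation: [-0.0, 0.707, 0.708, -0.0]
wrist_force: [-0.5, 1.3, 0.3]
finger_gap: 0.0402
grip_force: 0.0
```

```bash
python3 - <<'E'
from h import *
P,im=snap("wrist","w1.png");s=telemetry.get_state();print(s["clock"],s["tcp_pos"],s["qvel"]);np.savez("w1.npz",**P)
E
```

```text
1.3667 [0.5003 0.1516 0.2994] [ 0.0405 -0.0141 -0.018   0.002   0.0023  0.0006]
```

View pics/w1.png

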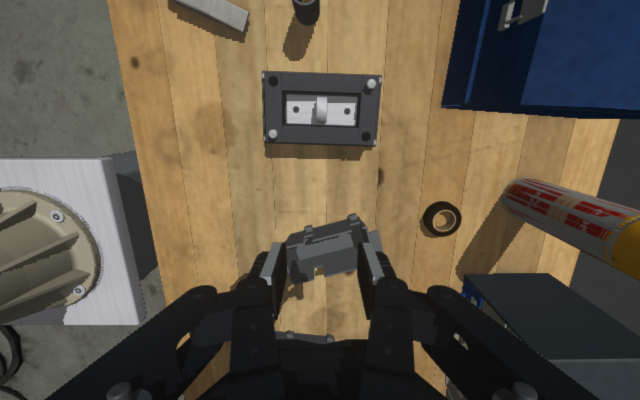

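The wrist view shows the mould at (322,108) with the white foot between (287,95) and (357,125), tote 1 half hidden at (325,250) with its lip at right (378,243). I go lower for a second view.

Call:
step_arm --moves '[[[18,-5,120],[0,0,0],40],[[18,-5,120],[0,0,0],40],[[18,-5,120],[0,0,0],40],[[18,-5,120],[0,0,0],40],[[18,-5,120],[0,0,0],40]]'

```text
clock: 1.78
tcp_pos: [0.4921, 0.1714, 0.1786]
orientation: [-0.002, 0.704, 0.71, -0.002]
wrist_force: [1.0, -0.2, 1.1]
finger_gap: 0.0399
grip_force: 0.0
```

```bash
python3 - <<'E'
from h import *
P,im=snap("wrist","w2.png");s=telemetry.get_state();print(s["clock"],s["tcp_pos"],s["qvel"]);np.savez("w2.npz",**P)
E
cat > meas.py <<'E'
from h import *
V=[(dict(np.load(f"{n}.npz")),cv2.imread(f"pics/{n}.png")) for n in("w1","w2")]
rs=[];
for P,im in V:
    hsv=cv2.cvtColor(im,cv2.COLOR_BGR2HSV)
    m=((hsv[...,1]<40)&(hsv[...,2]>120)).astype(np.uint8)
    c=proj(P,[.497,.227,.03]);w=np.zeros_like(m);a=[proj(P,[.497+i*.07,.227+j*.04,.03]) for i in(-1,1) for j in(-1,1)]
    a=np.array(a).astype(int);x0,y0=a.min(0).clip(0);x1,y1=a.max(0);w[y0:y1,x0:x1]=1
    n,l,st,ce=cv2.connectedComponentsWithStats(m*w,connectivity=8)
    ids=[k for k in range(1,n) if st[k,4]>100];print([(st[k],ce[k]) for k in ids])
    pts=np.argwhere(np.isin(l,ids))[:,::-1].astype(np.float32);r=cv2.minAreaRect(pts);b=cv2.boxPoints(r);print(r)
    for z in(.028,):
        q=np.array([plane(P,u,z) for u in b]);print(z,q.mean(0),[np.linalg.norm(q[i]-q[i-1]) for i in range(2)]) 
        print(q)
    rs.append(b)
E
python3 meas.py
```

```text
1.8333 [0.4945 0.1714 0.1811] [-0.013  -0.023   0.0669  0.0005 -0.0007 -0.0003]
[(array([ 287,   97,   69,   29, 1382], dtype=int32), array([320.6071, 111.8357]))]
((320.74285888671875, 110.45664978027344), (68.09746551513672, 27.259660720825195), 1.9749338626861572)
0.028 [0.5008 0.2318 0.028 ] [np.float64(0.09706982336491972), np.float64(0.036397890676556466)]
[[0.4516 0.2152 0.028 ]
 [0.4543 0.2515 0.028 ]
 [0.5486 0.2486 0.028 ]
 [0.5486 0.2121 0.028 ]]
[(array([ 326,  112,   55,   39, 1530], dtype=int32), array([351.4725, 132.3098])), (array([ 284,  117,   41,   31, 1051], dtype=int32), array([302.1389, 131.5557])), (array([258, 158,  11,  12, 103], dtype=int32), array([263.2427, 163.3786]))]
((317.73333740234375, 135.59970092773438), (48.04891586303711, 127.67461395263672), 80.28675079345703)
0.028 [0.487  0.2258 0.028 ] [np.float64(0.04852164279576512), np.float64(0.1271936743705806)]
[[0.4201 0.2386 0.028 ]
 [0.5454 0.2601 0.028 ]
 [0.5569 0.2141 0.028 ]
 [0.4254 0.1904 0.028 ]]
```

View pics/w2.png

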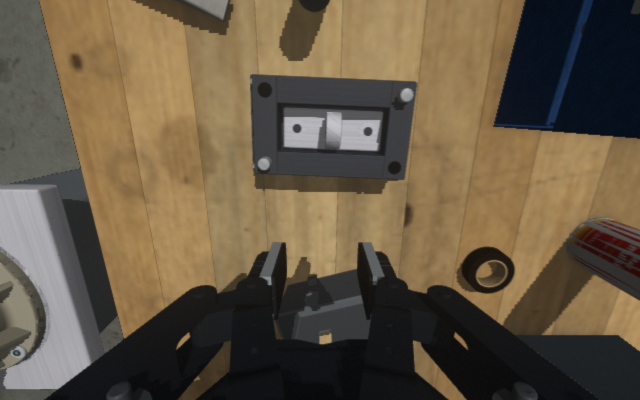

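The lower view shows the foot from (284,108) to (382,152), its two holes at (297,129) and (368,131), and the lug top at (334,130). I triangulate the holes and lug.

```bash
python3 - <<'E'
from h import *
g={"w1":[(296,110),(347,111)],"w2":[(297,129),(368,131)]};R_={}
for n in g:
    P=dict(np.load(n+".npz"));im=cv2.cvtColor(cv2.imread(f"pics/{n}.png"),cv2.COLOR_BGR2GRAY).astype(float)
    o=[]
    for u,v in g[n]:
        r=5;w=im[v-r:v+r+1,u-r:u+r+1];t=np.clip(np.percentile(w,70)-40-w,0,None);yy,xx=np.mgrid[v-r:v+r+1,u-r:u+r+1]
        o.append(((t*xx).sum()/t.sum(),(t*yy).sum()/t.sum()))
    print(n,o);R_[n]=[ray(P,q) for q in o]
    a,b=[plane(P,q,.028) for q in o];print((a+b)/2,np.degrees(np.arctan2(*(b-a)[1::-1])))
h=[tri([R_["w1"][i],R_["w2"][i]]) for i in(0,1)];print(h);m=(h[0][0]+h[1][0])/2;print(m)
s=telemetry.get_state()
print(s["tcp_pos"],s["orientation"])
E
```

```text
w1 [(np.float64(295.5894386298763), np.float64(109.10941960038059)), (np.float64(346.7157335907336), np.float64(110.90588803088804))]
[0.5014 0.2327 0.028 ] -1.8368516499207663
w2 [(np.float64(296.5679537853451), np.float64(128.04439039221648)), (np.float64(367.5449558061567), np.float64(131.0990551661079))]
[0.5022 0.2326 0.028 ] -1.873123864129089
[(array([0.4658, 0.2338, 0.0283]), [np.float64(0.3756944715189472), np.float64(0.37569447151894003)]), (array([0.5368, 0.2316, 0.0356]), [np.float64(0.2746458826452189), np.float64(0.2746458826453392)])]
[0.5013 0.2327 0.032 ]
[0.4945 0.1714 0.1811] [-0.0001  0.7042  0.71   -0.0001]
```

```bash
python3 - <<'E'
from h import *
y=np.radians(-1.85)
for z in(.11,.034):print(goal([.5018,.2327,z],y))
E
```

```text
(array([61.2526,  7.8148, 71.0537]), array([-0.0002, -0.    ,  0.0405]))
(array([ 61.2515,   7.8298, 147.0537]), array([-0.0002, -0.    ,  0.0405]))
```

Call:
step_arm --moves '[[[61,7.8,71],[0,0,0.04],40],[[61,7.8,71],[0,0,0.04],40],[[61,7.8,71],[0,0,0.04],40],[[61,7.8,71],[0,0,0.04],40],[[61,7.8,100],[0,0,0.04],40],[[61,7.8,125],[0,0,0.04],40],[[61,7.8,140],[0,0,0.04],40],[[61,7.8,140],[0,0,0.04],40]]'

```text
clock: 2.5
tcp_pos: [0.5024, 0.2305, 0.0399]
orientation: [-0.0, 0.719, 0.695, -0.001]
wrist_force: [-0.6, -0.4, 0.3]
finger_gap: 0.0401
grip_force: 0.0
```

```bash
python3 - <<'E'
from h import *
s=telemetry.get_state();print(s["tcp_pos"],s["wrist_force"],goal([.5018,.2327,.034],np.radians(-1.85)))
snap("wrist","w3.png")
E
```

```text
[0.5024 0.2305 0.0399] [-0.5923 -0.406   0.3187] (array([ 2.1517, -0.6633,  5.9472]), array([-0.0011,  0.0008, -0.0021]))
```

View pics/w3.png

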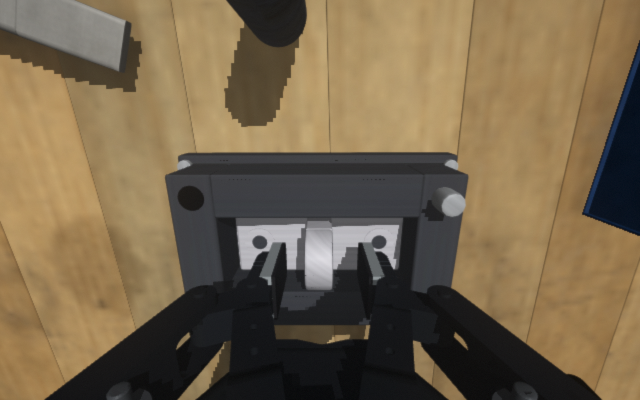

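The fingers straddle the lug (305–333 px, pads at 285 and 360), centred within a millimetre. Close, then lift.

Call:
step_arm --moves '[[[1.5,-0.7,6],[0,0,0],40],[[1.5,-0.7,6],[0,0,0],5],[[1.5,-0.7,6],[0,0,0],5],[[1.5,-0.7,6],[0,0,0],5],[[1.5,-0.7,6],[0,0,0],5],[[1.5,-0.7,6],[0,0,0],5]]' --grip_force 60

```text
clock: 3.05
tcp_pos: [0.5018, 0.2332, 0.0357]
orientation: [0.0, 0.719, 0.695, 0.0]
wrist_force: [-3.8, -0.6, 6.2]
finger_gap: 0.0129
grip_force: 60.3
```

Call:
step_arm --moves '[[[0,0,-8],[0,0,0],5],[[0,0,-18],[0,0,0],5],[[0,0,-32],[0,0,0],5],[[0,0,-60],[0,0,0],5],[[0,0,-100],[0,0,0],5],[[0,0,-140],[0,0,0],5],[[0,0,-150],[0,0,0],5],[[0,0,-150],[0,0,0],5]]'

```text
clock: 3.72
tcp_pos: [0.5047, 0.2338, 0.1893]
orientation: [0.002, 0.719, 0.695, 0.004]
wrist_force: [0.8, 0.6, -2.0]
finger_gap: 0.0129
grip_force: 59.3
```

```bash
python3 - <<'E'
from h import *
P,im=snap("wrist","w4.png");s=telemetry.get_state();print(s);np.savez("w4.npz",**P)
P,im=snap("top","t4.png")
# refine tote rims from top view: grey mask around tote 1 and 2
hsv=cv2.cvtColor(im,cv2.COLOR_BGR2HSV);m=((hsv[...,1]<45)&(hsv[...,2]>40)).astype(np.uint8)
n,l,st,ce=cv2.connectedComponentsWithStats(m)
for k in range(1,n):
    if 300<st[k,4]<3000 and 290<ce[k][0]<420 and 150<ce[k][1]<260:
        r=cv2.minAreaRect(np.argwhere(l==k)[:,::-1].astype(np.float32));b=np.array([plane(P,u,.06) for u in cv2.boxPoints(r)])
        print(st[k],ce[k],r,plane(P,r[0],.06));print(b)
a=cv2.resize(im[150:260,290:420],None,fx=4,fy=4,interpolation=cv2.INTER_CUBIC)
wz=cv2.imread("pics/w4.png")[150:400,160:480];c=np.zeros((450,800,3),np.uint8)
c[:440,:520]=a;c[:219,520:800]=cv2.resize(wz,(280,219));cv2.imwrite("pics/c4.png",c)
E
```

```text
{'clock': 3.7667, 'joint_pos': array([ 0.2894,  0.2867, -0.1016,  1.1776, -0.    ,  1.8942]), 'qvel': array([-0.0002,  0.0391, -0.0777, -0.0237,  0.0001,  0.0002]), 'tau': array([  0.0664, -49.3435,  31.8569,   0.2519,   0.0027,  -0.0004]), 'tcp_pos': array([0.5032, 0.2333, 0.1862]), 'orientation': array([0.0011, 0.719 , 0.695 , 0.0022]), 'wrist_force': array([ 0.1471, -0.282 , -3.4875]), 'ft_torque': array([0.0436, 0.0739, 0.046 ]), 'grip_force': 59.32055711746216, 'finger_gap': 0.013073373450980865}
[310 179  28  45 783] [323.0894 201.5338] ((322.63665771484375, 200.80625915527344), (42.925537109375, 19.798988342285156), 73.0724868774414) [0.5171 0.0265 0.06  ]
[[ 0.5791  0.0801  0.06  ]
 [ 0.5983  0.0143  0.06  ]
 [ 0.4556 -0.0267  0.06  ]
 [ 0.4367  0.0386  0.06  ]]
[377 193  24  44 805] [389.2522 215.0783] ((388.672119140625, 214.1065673828125), (21.819114685058594, 43.185546875), 5.19442892074585) [ 0.4682 -0.1999  0.06  ]
[[ 0.3985 -0.1542  0.06  ]
 [ 0.5463 -0.1712  0.06  ]
 [ 0.5384 -0.246   0.06  ]
 [ 0.3908 -0.2283  0.06  ]]
```

View pics/c4.png

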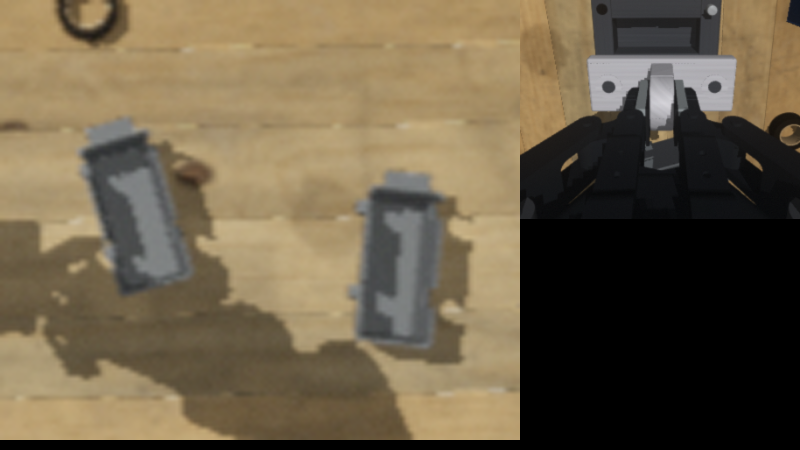

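The top view shows tote 1 tilted (lip at (110,130) of the crop) and tote 2 nearly straight; the inset shows the casting held level above the mould. I move past tote 1 to view it with the wrist camera.

```bash
python3 - <<'E'
from h import *
print(goal([.54,-.08,.26],np.radians(15.8)))
E
```

```text
(array([-311.4303,   48.8279,  -75.992 ]), array([ 0.0008, -0.0001, -0.3098]))
```

Call:
step_arm --moves '[[[-25,4,-20],[0,0,0],5],[[-60,10,-40],[0,0,-0.1],5],[[-100,16,-60],[0,0,-0.2],5],[[-140,22,-75],[0,0,-0.31],5],[[-180,28,-75],[0,0,-0.31],5],[[-220,35,-75],[0,0,-0.31],5],[[-260,42,-75],[0,0,-0.31],5],[[-300,48,-75],[0,0,-0.31],5]]'

```text
clock: 4.48
tcp_pos: [0.5384, -0.0698, 0.2563]
orientation: [-0.002, 0.603, 0.798, -0.001]
wrist_force: [0.6, 0.9, -0.6]
finger_gap: 0.0134
grip_force: 59.2
```

Call:
step_arm --moves '[[[-11,1,0],[0,0,0],5],[[-11,1,0],[0,0,0],5],[[-11,1,0],[0,0,0],5]]'

```text
clock: 4.73
tcp_pos: [0.5424, -0.0788, 0.2564]
orientation: [-0.002, 0.604, 0.797, -0.001]
wrist_force: [-0.7, 0.4, -2.5]
finger_gap: 0.0131
grip_force: 59.2
```

```bash
python3 - <<'E'
from h import *
P,im=snap("wrist","w5.png");s=telemetry.get_state();print(s["clock"],s["tcp_pos"],s["qvel"]);np.savez("w5.npz",**P)
E
```

```text
4.7833 [ 0.5425 -0.0779  0.257 ] [ 0.0284 -0.0172  0.0034  0.0028 -0.0017 -0.001 ]
```

Call:
step_arm --moves '[[[-20,0,40],[0,0,0],5],[[-40,0,60],[0,0,0],5],[[-40,0,60],[0,0,0],5],[[-40,0,60],[0,0,0],5]]'

```text
clock: 5.12
tcp_pos: [0.5529, -0.1153, 0.1967]
orientation: [-0.003, 0.603, 0.798, -0.001]
wrist_force: [0.3, 0.9, -2.2]
finger_gap: 0.0127
grip_force: 59.0
```

```bash
python3 - <<'E'
from h import *
P,im=snap("wrist","w6.png");s=telemetry.get_state();print(s["clock"],s["tcp_pos"],s["qvel"]);np.savez("w6.npz",**P)
a=cv2.imread("pics/w5.png")
cv2.imwrite("pics/c6.png",np.vstack([a[:290,80:640],im[:290,80:640]]))
E
```

```text
5.1667 [ 0.5537 -0.1153  0.1983] [ 0.0056 -0.0241  0.0296  0.0062 -0.0007 -0.0008]
```

View pics/c6.png

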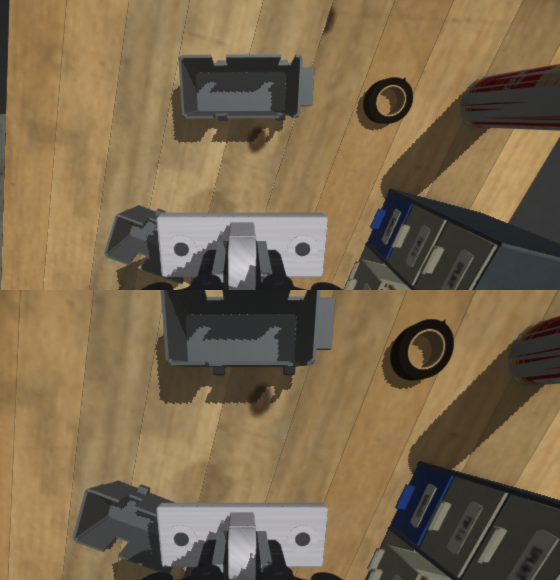

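Top half: tote 1's rim is the box (259,55)–(380,117) in full-picture pixels with the lip at (387,86). Lower half: the same tote, cut off at the top edge. I measure the rim silhouette in plane coordinates and check it across both views.

```bash
cat > tote.py <<'E'
from h import *
def tote(P,im,c,yaw,z=.064,show=True):
    """rim silhouette on plane z: returns centre, yaw, sizes"""
    K=P["camera_matrix"]
    N=400;sc=.0005;yy,xx=np.mgrid[0:N,0:N];
    # rectify the plane z into a patch aligned to yaw (u along length: columns)
    def uv(u,v,y): return [c[0]+u*np.cos(y)-v*np.sin(y),c[1]+u*np.sin(y)+v*np.cos(y),z]
    for it in range(3):
        q=np.float32([proj(P,uv(a*.1,b*.1,yaw)) for a,b in((-1,-1),(1,-1),(1,1),(-1,1))])
        H=cv2.getPerspectiveTransform(q,np.float32([[0,0],[N,0],[N,N],[0,N]]))
        w=cv2.warpPerspective(im,H,(N,N));hsv=cv2.cvtColor(w,cv2.COLOR_BGR2HSV)
        m=(hsv[...,1]<60).astype(np.uint8);m=cv2.morphologyEx(m,cv2.MORPH_CLOSE,np.ones((3,3)))
        n,l,st,_=cv2.connectedComponentsWithStats(m);k=l[N//2-60:N//2+60,N//2-90:N//2+90];k=np.bincount(k[k>0]).argmax();m=(l==k)
        cols=np.arange(80,320);has=[np.flatnonzero(m[:,i]) for i in cols]
        g=lambda i:(i-N/2)*sc
        cu=[];lo=[];hi=[]
        for i,h in zip(cols,has):
            if len(h)>100:cu.append(g(i));lo.append(g(h[0]));hi.append(g(h[-1]+1))
        cu,lo,hi=map(np.array,(cu,lo,hi))
        def fit(e):
            k=np.ones(len(e),bool)
            for _ in range(6):
                p=np.polyfit(cu[k],e[k],1);r=abs(e-np.polyval(p,cu));k=r<max(.0012,1.2*np.median(r))
            return p,k.mean()
        (a,ka),(b,kb)=fit(lo),fit(hi)
        vm=(a[1]+b[1])/2
        # ends at rows away from lip
        rows=[r for r in range(N) if .0215<abs(g(r)-vm)<.030 and m[r].any()]
        e1=np.median([g(np.flatnonzero(m[r])[-1]+1) for r in rows]);e0=np.median([g(np.flatnonzero(m[r])[0]) for r in rows])
        rl=[r for r in range(N) if abs(g(r)-vm)<.015 and m[r].any()]
        f1=np.median([g(np.flatnonzero(m[r])[-1]+1) for r in rl]);f0=np.median([g(np.flatnonzero(m[r])[0]) for r in rl])
        uc=(e0+e1)/2
        if show:print("c",np.array(uv(uc,vm+(a[0]+b[0])/2*uc,yaw)),"yaw",np.degrees(yaw),"slopes",a[0],b[0],"L",e1-e0,"W",b[1]-a[1],"frac",ka,kb,"ends",e0,e1,"lip",f0,f1)
        c=uv(uc,vm,yaw);yaw=yaw+np.arctan((a[0]+b[0])/2)
    return np.array(c),yaw
E
python3 - <<'E'
from tote import *
tote(dict(np.load("w5.npz")),cv2.imread("pics/w5.png"),[.515,.023],np.radians(15.8))
print()
tote(dict(np.load("w6.npz")),cv2.imread("pics/w6.png"),[.515,.023],np.radians(15.8))
E
```

```text
c [0.5125 0.0225 0.064 ] yaw 15.8 slopes 0.005698112043829279 0.006193493531446987 L 0.135 W 0.06613630877103144 frac 0.7166666666666667 0.7333333333333333 ends -0.07 0.065 lip -0.07 0.078
c [0.5125 0.0225 0.064 ] yaw 16.140665391120844 slopes -0.0001406566665801742 -0.00039516729139512925 L 0.134 W 0.06598770409475271 frac 0.7166666666666667 0.7375 ends -0.067 0.067 lip -0.0675 0.0805
c [0.5124 0.0225 0.064 ] yaw 16.125315165811116 slopes -0.0001406566665801742 -0.00039516729139512925 L 0.13425 W 0.06598770409475271 frac 0.7166666666666667 0.7375 ends -0.06725 0.067 lip -0.0675 0.0805

c [0.5079 0.0553 0.064 ] yaw 15.8 slopes 0.002827323913642873 7.663871875479769e-17 L 0.174 W 0.13392304030036895 frac 0.7916666666666666 1.0 ends -0.085 0.089 lip -0.1 0.1
c [0.5034 0.0713 0.064 ] yaw 15.880996809828348 slopes 0.005186440425388948 7.663871875479769e-17 L 0.2 W 0.16686221912895172 frac 0.8166666666666667 1.0 ends -0.1 0.1 lip -0.1 0.1
c [0.5011 0.0791 0.064 ] yaw 16.02957705030733 slopes -0.0026078982307112144 7.663871875479769e-17 L 0.2 W 0.1836674507161108 frac 0.7416666666666667 1.0 ends -0.1 0.1 lip -0.1 0.1
```

Tote 1: rim 134×66 mm, lip end at 80.5 mm, centre (0.5124, 0.0225), yaw 16.1° — all matching. Check the casting's seat in the hand, then place.

```bash
python3 - <<'E'
from h import *
s=telemetry.get_state();r=Rt(s);print(s["tcp_pos"])
P=dict(np.load("w6.npz"));im=cv2.cvtColor(cv2.imread("pics/w6.png"),cv2.COLOR_BGR2GRAY).astype(float)
pts=[]
for u,v in((261,249),(382,249)):
    q=9;w=im[v-q:v+q+1,u-q:u+q+1];t=np.clip(110-w,0,None);yy,xx=np.mgrid[v-q:v+q+1,u-q:u+q+1]
    pts.append(plane(P,((t*xx).sum()/t.sum(),(t*yy).sum()/t.sum()),s["tcp_pos"][2]-.006))
m=(pts[0]+pts[1])/2
print("cast off in tool",1000*r.inv().apply(m-s["tcp_pos"]),np.degrees(np.arctan2(*(pts[1]-pts[0])[1::-1])),np.linalg.norm(pts[1]-pts[0]))
y=np.radians(16.13)
for z in(.13,.028):print(goal([.5124,.0225,z],y))
E
```

```text
[ 0.5537 -0.1153  0.1983]
cast off in tool [ 1.2668 -0.3342  6.0032] 15.968903376864187 0.07020829566290474
(array([143.6638,  -1.864 ,  68.5974]), array([-0.0017, -0.0021, -0.0041]))
(array([143.4516,  -1.692 , 170.597 ]), array([-0.0017, -0.0021, -0.0041]))
```

Call:
step_arm --moves '[[[38,0,10],[0,0,0],5],[[76,-1,25],[0,0,-0.004],5],[[112,-2,40],[0,0,-0.004],5],[[142.5,-2,60],[-0.002,-0.002,-0.004],5],[[142.5,-2,80],[-0.002,-0.002,-0.004],5],[[142.5,-2,100],[-0.002,-0.002,-0.004],5],[[142.5,-2,110],[-0.002,-0.002,-0.004],5],[[142.5,-2,110],[-0.002,-0.002,-0.004],5]]'

```text
clock: 5.83
tcp_pos: [0.5123, 0.021, 0.088]
orientation: [0.0, 0.601, 0.799, -0.0]
wrist_force: [-1.0, 0.3, -1.6]
finger_gap: 0.0129
grip_force: 59.1
```

```bash
python3 - <<'E'
from h import *
s=telemetry.get_state();print(s["clock"],s["tcp_pos"],s["wrist_force"],goal([.5124,.0225,.026],np.radians(16.13)))
E
```

```text
5.8333 [0.5123 0.021  0.088 ] [-0.9893  0.3102 -1.5524] (array([ 1.4376,  0.5242, 62.0048]), array([-0.0001,  0.0008,  0.0006]))
```

Call:
step_arm --moves '[[[0.5,0.5,20],[0,0,0],5],[[0.5,0.5,40],[0,0,0],5],[[0.5,0.5,54],[0,0,0],5],[[0.5,0.5,60],[0,0,0],5],[[0.5,0.5,63],[0,0,0],5],[[0.5,0.5,64],[0,0,0],5],[[0.5,0.5,65],[0,0,0],5]]'

```text
clock: 6.42
tcp_pos: [0.5154, 0.0199, 0.0251]
orientation: [0.002, 0.602, 0.799, 0.001]
wrist_force: [0.5, -0.2, -3.0]
finger_gap: 0.013
grip_force: 59.1
```

Call:
step_arm --moves '[[[0,0,1],[0,0,0],5],[[0,0,2],[0,0,0],5],[[0,0,3],[0,0,0],5]]'

```text
clock: 6.67
tcp_pos: [0.5149, 0.02, 0.0217]
orientation: [0.002, 0.602, 0.799, 0.001]
wrist_force: [-3.2, -1.5, 14.2]
finger_gap: 0.0127
grip_force: 61.6
```

```bash
python3 - <<'E'
from h import *
s=telemetry.get_state();print(s["clock"],s["tcp_pos"],s["wrist_force"],s["ft_torque"],goal([.5124,.0225,.026],np.radians(16.13)))
E
```

```text
6.6667 [0.5149 0.02   0.0217] [-3.1897 -1.4812 14.2457] [ 0.0465  1.1133 -0.0346] (array([ 3.116 , -1.7131, -4.2836]), array([ 0.0035,  0.0026, -0.0016]))
```

Call:
step_arm --moves '[[[0,0,-0.5],[0,0,0],5],[[0,0,-0.5],[0,0,0],20],[[0,0,-0.5],[0,0,0],36],[[0,0,-0.5],[0,0,0],36],[[0,0,-20],[0,0,0],36],[[0,0,-60],[0,0,0],36],[[0,0,-100],[0,0,0],36],[[0,0,-140],[0,0,0],36]]' --grip_force 40

```text
clock: 7.33
tcp_pos: [0.5131, 0.0204, 0.1622]
orientation: [0.001, 0.602, 0.799, -0.0]
wrist_force: [1.9, 0.7, 0.0]
finger_gap: 0.0356
grip_force: 0.0
```

```bash
python3 - <<'E'
from h import *
s=telemetry.get_state();print(s["clock"],s["tcp_pos"],s["joint_pos"],s["wrist_force"],goal([.5,-.08,.24],np.radians(45)))
E
```

```text
7.3333 [0.5131 0.0204 0.1622] [-0.1162  0.2263 -0.2429  1.1002 -0.0009  1.1746] [1.8918 0.7234 0.0014] (array([-92.943 , -40.2807, -77.7278]), array([ 0.0005,  0.0016, -0.5054]))
```

Call:
step_arm --moves '[[[-171,-198,-98],[0,0,1.9],60],[[-171,-198,-98],[0,0,1.9],60],[[-171,-198,-98],[0,0,1.9],60],[[-171,-198,-98],[0,0,1.9],60],[[-171,-198,-98],[0,0,1.9],60],[[-171,-198,-98],[0,0,1.9],60],[[-171,-198,-98],[0,0,1.9],60],[[-171,-198,-98],[0,0,1.9],60]]'

```text
clock: 8.0
tcp_pos: [0.3693, -0.2029, 0.2613]
orientation: [0.004, 0.913, 0.407, 0.001]
wrist_force: [0.6, 0.0, -0.1]
finger_gap: 0.0601
grip_force: 0.0
```

```bash
python3 - <<'E'
from h import *
s=telemetry.get_state();print(s["clock"],s["tcp_pos"],s["joint_pos"],s["wrist_force"],goal([.37,-.20,.26],np.radians(-93)))
E
```

```text
8.0 [ 0.3693 -0.2029  0.2613] [-0.6926  0.0005 -0.2551  1.3079 -0.001   1.6101] [ 0.6378  0.0183 -0.0989] (array([ 2.6028, -1.4124,  1.2674]), array([ 0.0072, -0.0026,  0.8912]))
```

Call:
step_arm --moves '[[[2,-1,0],[0,0,0.89],80],[[2,-1,0],[0,0,0.89],80],[[2,-1,0],[0,0,0.89],80],[[2,-1,0],[0,0,0.89],80],[[2,-1,0],[0,0,0.89],80],[[2,-1,0],[0,0,0.89],80],[[2,-1,0],[0,0,0.89],80],[[2,-1,0],[0,0,0.89],80]]'

```text
clock: 8.67
tcp_pos: [0.3711, -0.1965, 0.2589]
orientation: [0.001, 1.0, -0.021, 0.001]
wrist_force: [0.3, -0.8, -0.3]
finger_gap: 0.08
grip_force: 0.0
```

Call:
step_arm --moves '[[[0,0,0],[0,0,0],82],[[0,0,0],[0,0,0],82]]'

```text
clock: 8.83
tcp_pos: [0.3711, -0.1964, 0.2589]
orientation: [0.001, 1.0, -0.018, 0.001]
wrist_force: [-0.0, 0.0, 0.2]
finger_gap: 0.0822
grip_force: 0.0
```

```bash
python3 - <<'E'
from tote import *
P,im=snap("wrist","w7.png");s=telemetry.get_state();print(s["clock"],s["tcp_pos"],s["joint_pos"],s["qvel"]);np.savez("w7.npz",**P)
print(proj(P,[.467,-.2,.064]),proj(P,[.51,.02,.064]))
for c,y in(([.467,-.2],-4),([.5124,.0225],16.1)):
    try:print(tote(P,im,c,np.radians(y)))
    except Exception as e:print(e)
E
```

```text
8.8833 [ 0.3711 -0.1965  0.2589] [-0.679   0.0019 -0.2595  1.3066  0.0006  2.4993] [ 0.0009  0.0007  0.     -0.0002  0.0004  0.0093]
[320.4063  98.3958] [117.951   64.3031]
c [ 0.463  -0.2048  0.064 ] yaw -4.0 slopes -0.046161328567978485 -0.050495861812337645 L 0.13275 W 0.06604356571133188 frac 0.725 0.825 ends -0.07 0.06275 lip -0.07100000000000001 0.0765
c [ 0.4628 -0.2047  0.064 ] yaw -6.766871723395027 slopes 0.0012296341256316135 -0.0044232169143711645 L 0.1345 W 0.06621363012276989 frac 0.7375 0.7791666666666667 ends -0.0675 0.067 lip -0.0675 0.08
c [ 0.4628 -0.2048  0.064 ] yaw -6.858361053297193 slopes 0.00043850998398629914 -0.0008128712704879603 L 0.135 W 0.06588179527598434 frac 0.7416666666666667 0.8458333333333333 ends -0.0675 0.0675 lip -0.0675 0.0805
(array([ 0.4628, -0.2048,  0.064 ]), np.float64(-0.11988816231164709))
c [0.5278 0.0244 0.064 ] yaw 16.1 slopes -0.49454416646464255 0.7374719473071752 L 0.16925 W 0.14532601709072845 frac 0.5291666666666667 0.5375 ends -0.06925 0.1 lip -0.0695 0.1
c [0.5368 0.0201 0.064 ] yaw 23.025443130961467 slopes -0.6464262884707563 0.9053035951231285 L 0.1865 W 0.12630035080567623 frac 0.5541666666666667 0.5375 ends -0.0865 0.1 lip -0.08750000000000001 0.1
c [0.5617 0.0095 0.064 ] yaw 30.400724715423905 slopes -0.7829637661669203 -0.25578804479451056 L 0.1675 W 0.11199086514447149 frac 0.5625 0.625 ends -0.0675 0.1 lip -0.098 0.1
(array([0.5574, 0.0168, 0.064 ]), np.float64(0.05156483305081999))
```

View pics/w7.png

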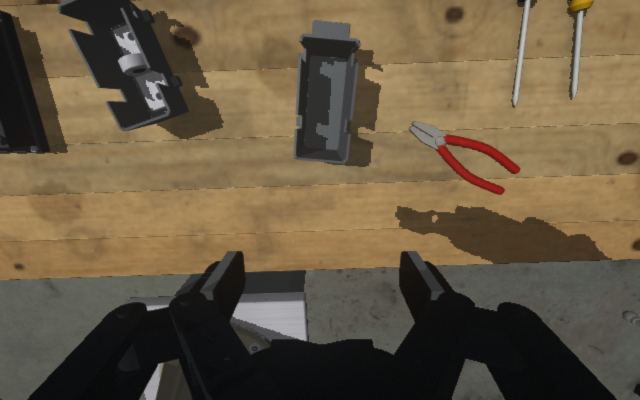

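Picture shows the casting lying flat in tote 1 at (140,75) px, and tote 2 clear at (328,100) with its lip at (331,29); pliers at (415,130) are clear of the fingers. Tote 2: 135×66 mm, centre (0.4628, −0.2048), yaw −6.9°.

```bash
python3 - <<'E'
from h import *
for z in(.12,.018):print(goal([.4628,-.2048,z],np.radians(-96.86)))
E
```

```text
(array([ 91.5784,   4.7894, 139.1332]), array([ 0.0011, -0.0027,  0.083 ]))
(array([ 91.3123,   4.6633, 241.1328]), array([ 0.0011, -0.0027,  0.083 ]))
```

Call:
step_arm --moves '[[[91.5,4.8,120],[0,0,0.083],83],[[91.5,4.8,120],[0,0,0.083],83],[[91.5,4.8,120],[0,0,0.083],83],[[91.5,4.8,120],[0,0,0.083],83],[[91.5,4.8,120],[0,0,0.083],83],[[91.5,4.8,135],[0,0,0.083],83],[[91.5,4.8,135],[0,0,0.083],83]]'

```text
clock: 9.47
tcp_pos: [0.4613, -0.2042, 0.1225]
orientation: [-0.0, 0.998, -0.06, -0.0]
wrist_force: [-1.1, 0.6, 0.2]
finger_gap: 0.0829
grip_force: 0.0
```

```bash
python3 - <<'E'
from tote import *
P,im=snap("wrist","w8.png");s=telemetry.get_state();print(s["clock"],s["tcp_pos"],goal([.4628,-.2048,.018],np.radians(-96.86)))
print(tote(P,im,[.4628,-.2048],np.radians(-6.86),show=False))
E
```

```text
9.5167 [ 0.4616 -0.2045  0.1238] (array([  1.23  ,   0.1864, 105.8165]), array([-0.    , -0.0003, -0.0014]))
(array([ 0.4633, -0.2046,  0.064 ]), np.float64(-0.1224396727258306))
```

Call:
step_arm --moves '[[[1.2,0.2,35],[0,0,0],84],[[1.2,0.2,70],[0,0,0],84],[[1.2,0.2,95],[0,0,0],84],[[1.2,0.2,105],[0,0,0],84],[[1.2,0.2,105],[0,0,0],50],[[1.2,0.2,105],[0,0,0],50],[[1.2,0.2,105],[0,0,0],50],[[1.2,0.2,105],[0,0,0],50]]' --grip_force 40

```text
clock: 10.18
tcp_pos: [0.4655, -0.2065, 0.0211]
orientation: [0.001, 0.998, -0.061, 0.003]
wrist_force: [-0.2, 0.1, -0.9]
finger_gap: 0.0645
grip_force: 44.4
```

Call:
step_arm --moves '[[[0,0,-5],[0,0,0],50],[[0,0,-15],[0,0,0],50],[[0,0,-35],[0,0,0],50],[[0,0,-65],[0,0,0],50],[[0,0,-100],[0,0,0],50],[[0,0,-140],[0,0,0],50],[[5,-10,-180],[0,0,-0.12],50],[[10,-20,-215],[0,0,-0.24],50]]'

```text
clock: 10.85
tcp_pos: [0.4759, -0.1867, 0.2384]
orientation: [0.002, 0.998, 0.061, 0.002]
wrist_force: [1.3, -0.5, -0.9]
finger_gap: 0.0647
grip_force: 44.8
```

```bash
python3 - <<'E'
from h import *
s=telemetry.get_state();print(s["clock"],s["tcp_pos"],s["finger_gap"],s["joint_pos"],s["wrist_force"],goal([.551,-.112,.30],np.radians(16.13-180)))
r=Rt(s);print(r.inv().apply(np.array([.551,-.112,.30])-s["tcp_pos"])*1000, r.as_matrix()[:,1])
E
```

```text
10.85 [ 0.4759 -0.1867  0.2384] 0.06466272103968262 [-0.5311  0.1824 -0.1081  1.2744  0.0001  2.4884] [ 1.3329 -0.5376 -0.9053] (array([ 83.9411, -64.7718, -61.4282]), array([-0.0004, -0.0064,  1.4115]))
[ 83.9411 -64.7718 -61.4282] [ 0.1219 -0.9925  0.0035]
```

Call:
step_arm --moves '[[[10,-8,-15],[0,0,-0.12],50],[[20,-16,-30],[0,0,-0.24],50],[[35,-28,-45],[0,0,-0.36],50],[[50,-40,-61],[0,0,-0.48],50],[[65,-50,-61],[0,0,-0.6],50],[[75,-58,-61],[0,0,-0.72],50],[[84,-65,-61],[0,0,-0.84],50],[[84,-65,-61],[0,0,-0.96],50]]'

```text
clock: 11.52
tcp_pos: [0.5526, -0.1106, 0.2966]
orientation: [0.002, 0.856, 0.517, 0.002]
wrist_force: [0.3, 0.3, -2.3]
finger_gap: 0.064
grip_force: 44.8
```

Call:
step_arm --moves '[[[0,0,0],[0,0,-0.12],50],[[0,0,0],[0,0,-0.24],50],[[0,0,0],[0,0,-0.36],50],[[0,0,0],[0,0,-0.48],50],[[0,0,0],[0,0,-0.6],50],[[0,0,0],[0,0,-0.72],50],[[0,0,0],[0,0,-0.77],50],[[0,0,0],[0,0,-0.77],50]]'

```text
clock: 12.18
tcp_pos: [0.5513, -0.112, 0.2966]
orientation: [0.002, 0.602, 0.798, 0.0]
wrist_force: [-0.1, 0.1, -2.4]
finger_gap: 0.0649
grip_force: 44.8
```

```bash
python3 - <<'E'
from tote import *
P,im=snap("wrist","w9.png");s=telemetry.get_state();print(s["clock"],s["tcp_pos"],s["joint_pos"],s["qvel"],s["finger_gap"]);np.savez("w9.npz",**P)
r=Rt(s);print("yaw",np.degrees(np.arctan2(*r.as_matrix()[1::-1,1])),r.as_matrix()[:,2])
print("px",proj(P,[.5124,.0225,.064]))
try:print(tote(P,im,[.5124,.0225],np.radians(16.1)))
except Exception as e:print(e)
# held tote rim
E
```

```text
12.2333 [ 0.5514 -0.112   0.2964] [-0.3429  0.2774  0.1551  1.4446 -0.0004  0.9521] [-0.002   0.0035 -0.0033 -0.0063  0.0004  0.0236] 0.06458041982048246
yaw 15.803722672406899 [ 0.0036 -0.0017 -1.    ]
px [320.1977  58.3834]
c [0.5127 0.0224 0.064 ] yaw 16.1 slopes 0.0017216564552318694 -9.47048661293059e-05 L 0.1345 W 0.0664155073665395 frac 0.7875 0.7333333333333333 ends -0.067 0.0675 lip -0.0675 0.081
c [0.5126 0.0221 0.064 ] yaw 16.146608719482845 slopes -0.0029422820949896117 -0.002163582905204986 L 0.13425 W 0.0664073965874223 frac 0.7666666666666667 0.7416666666666667 ends -0.06725 0.067 lip -0.0675 0.0805
c [0.5128 0.0224 0.064 ] yaw 16.000336779618987 slopes 0.0016134532367944045 7.291854721753116e-06 L 0.1345 W 0.06649234657500352 frac 0.7875 0.7375 ends -0.067 0.0675 lip -0.0675 0.0805
(array([0.5128, 0.0224, 0.064 ]), np.float64(0.2800689306006643))
```

View pics/w9.png

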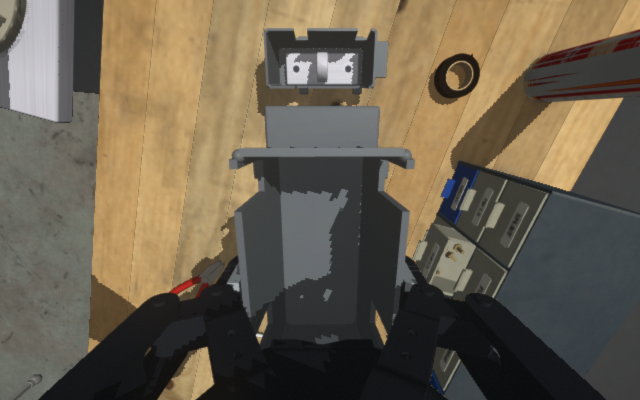

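The picture shows tote 1 with the casting seated at (321,60), and the held tote with its lip toward the camera: lip end corners about (267,107) and (378,107), rim end at row ~152.

```bash
python3 - <<'E'
from h import *
P=dict(np.load("w9.npz"));im=cv2.imread("pics/w9.png");s=telemetry.get_state();r=Rt(s)
g=cv2.cvtColor(im,cv2.COLOR_BGR2HSV)[...,1].astype(int)
row=g[125];print("lip row125",np.flatnonzero(row[240:400]<60)[[0,-1]]+240)
row=g[156];k=np.flatnonzero(row[215:430]<60)+215;print("rim row156",k[0],k[-1])
col=g[100:130,320];print("lip top row",100+np.flatnonzero(g[96:130,320]>=60)[-1]-4+1)
def tool(u,dz):return 1000*r.inv().apply(plane(P,u,s["tcp_pos"][2]+dz)-s["tcp_pos"])
lr=np.flatnonzero(g[125][240:400]<60)[[0,-1]]+240
top=96+np.flatnonzero(g[96:130,320]>=60)[-1]+1
for dz in(.037,.041,.045):print(dz,tool((lr[0],125),dz),tool((lr[1]+1,125),dz),tool((320,top),dz),tool((232,152),dz),tool((412,152),dz))
E
```

```text
lip row125 [265 378]
rim row156 232 411
lip top row 105
0.037 [ 71.5507 -20.1784 -37.2464] [ 71.644   21.0451 -37.1242] [ 78.4261  -0.3062 -37.2053] [ 61.8466 -33.0035 -37.2593] [ 61.9799  33.9637 -37.0606]
0.041 [ 71.6796 -19.3975 -41.2445] [ 71.7693  20.2512 -41.1269] [ 78.2923  -0.2845 -41.2049] [ 62.3462 -31.7326 -41.2569] [ 62.4744  32.6763 -41.0658]
0.045 [ 71.8084 -18.6165 -45.2425] [ 71.8945  19.4573 -45.1296] [ 78.1584  -0.2627 -45.2045] [ 62.8458 -30.4617 -45.2544] [ 62.9689  31.3889 -45.0709]
```

Lip width reads 40 mm at the expected height, and the lip end at 78.3 (not 80.5) says the tote sits 2.2 mm back in the hand; I correct for this. Turn and move above tote 1.

Call:
step_arm --moves '[[[20,0,0],[0,0,-0.12],50],[[40,0,0],[0,0,-0.24],50],[[60,-1,0],[0,0,-0.36],50],[[80,-2,0],[0,0,-0.48],50],[[100,-2,0],[0,0,-0.6],50],[[120,-3,0],[0,0,-0.72],50],[[139,-3,20],[0,0,-0.84],50],[[139,-3,40],[0,0,-0.96],50]]'

```text
clock: 12.9
tcp_pos: [0.5105, 0.0234, 0.2567]
orientation: [0.003, 0.163, 0.987, 0.0]
wrist_force: [-0.7, 0.3, -2.1]
finger_gap: 0.0645
grip_force: 44.8
```

Call:
step_arm --moves '[[[0,0,20],[0,0,-0.12],50],[[0,0,40],[0,0,-0.24],50],[[0,0,60],[0,0,-0.36],50],[[0,0,80],[0,0,-0.48],50],[[0,0,90],[0,0,-0.6],50],[[0,0,90],[0,0,-0.616],50],[[0,0,90],[0,0,-0.616],50]]'

```text
clock: 13.48
tcp_pos: [0.5107, 0.0206, 0.1652]
orientation: [0.001, -0.139, 0.99, -0.001]
wrist_force: [-0.1, -0.6, -1.5]
finger_gap: 0.0643
grip_force: 44.8
```

```bash
python3 - <<'E'
from h import *
s=telemetry.get_state();print(s["clock"],s["tcp_pos"],s["joint_pos"],s["qvel"],goal([.5106,.0214,.10],np.radians(106.1)))
E
```

```text
13.4833 [0.5107 0.0206 0.1652] [-0.1162  0.2194 -0.2442  1.1053 -0.001  -0.3951] [-0.0021 -0.0146  0.0314  0.0031 -0.0007  0.0296] (array([-0.0218,  0.8655, 65.2175]), array([-0.0017,  0.0015, -0.0021]))
```

Call:
step_arm --moves '[[[0,0.8,25],[-0.002,0.001,-0.002],50],[[0,0.8,50],[-0.002,0.001,-0.002],50],[[0,0.8,66],[-0.002,0.001,-0.002],50],[[0,0.8,72],[-0.002,0.001,-0.002],50],[[0,0.8,72],[-0.002,0.001,-0.002],50],[[0,0.8,72],[-0.002,0.001,-0.002],50]]'

```text
clock: 13.98
tcp_pos: [0.5119, 0.0212, 0.0943]
orientation: [0.001, -0.141, 0.99, -0.0]
wrist_force: [-0.5, 0.1, -2.8]
finger_gap: 0.0648
grip_force: 44.8
```

```bash
python3 - <<'E'
from h import *
s=telemetry.get_state();print(s["clock"],s["tcp_pos"],s["wrist_force"],goal([.5106,.0214,.079],np.radians(106.1)))
E
```

```text
13.9833 [0.5119 0.0212 0.0943] [-0.4999  0.0671 -2.8496] (array([ 1.226 ,  0.6106, 15.2706]), array([-0.0006,  0.0026,  0.0016]))
```

Call:
step_arm --moves '[[[1.3,0.5,4],[0,0.002,0.001],50],[[1.5,0.5,8],[0,0.002,0.001],50],[[1.5,0.5,11],[0,0.002,0.001],50],[[1.5,0.5,13],[0,0.002,0.001],50],[[1.5,0.5,13],[0,0.002,0.001],50]]'

```text
clock: 14.4
tcp_pos: [0.5091, 0.0213, 0.0796]
orientation: [-0.001, -0.141, 0.99, 0.0]
wrist_force: [0.5, -0.3, -1.7]
finger_gap: 0.0643
grip_force: 44.9
```

Call:
step_arm --moves '[[[-0.5,0,1],[0,0,0],50],[[-0.5,0,2],[0,0,0],50],[[-0.5,0,2],[0,0,0],50]]'

```text
clock: 14.65
tcp_pos: [0.5104, 0.0215, 0.0784]
orientation: [0.0, -0.141, 0.99, -0.0]
wrist_force: [1.5, -0.6, -2.1]
finger_gap: 0.0646
grip_force: 44.2
```

Call:
step_arm --moves '[[[0,0,1],[0,0,0],50],[[0,0,2],[0,0,0],50],[[0,0,2],[0,0,0],50]]'

```text
clock: 14.9
tcp_pos: [0.5095, 0.0215, 0.0755]
orientation: [-0.001, -0.141, 0.99, 0.0]
wrist_force: [-0.1, -0.1, -2.3]
finger_gap: 0.0634
grip_force: 44.1
```

```bash
python3 - <<'E'
from tote import *
zs=[]
for i in range(2):
    P,im=snap("wrist","w10.png");s=telemetry.get_state();print(s["tcp_pos"],s["wrist_force"],s["ft_torque"],s["finger_gap"])
r=Rt(s);g=cv2.cvtColor(im,cv2.COLOR_BGR2HSV)[...,1].astype(int)
for row in(118,125):print(np.flatnonzero(g[row][240:400]<60)[[0,-1]]+240)
lr=np.flatnonzero(g[125][240:400]<60)[[0,-1]]+240
def tool(u,dz):return 1000*r.inv().apply(plane(P,u,s["tcp_pos"][2]+dz)-s["tcp_pos"])
for dz in(.041,.045):print(dz,tool((lr[0],125),dz),tool((lr[1]+1,125),dz))
c=np.hstack([im[60:360,160:480],cv2.resize(imaging.read_camera("scene")[130:230,300:440,::-1],(420,300))]);cv2.imwrite("pics/c10.png",c)
E
```

```text
[0.5095 0.0215 0.0756] [ 0.3677 -0.933  -1.6254] [-0.0037  0.0291  0.0038] 0.06385504530367063
[0.5096 0.0215 0.0756] [ 0.6337 -0.1218 -1.5432] [-0.0444 -0.006   0.0098] 0.06367630830446104
[259 381]
[260 381]
0.041 [ 72.4087 -22.5949 -40.8942] [ 72.4038  19.8691 -40.8829]
0.045 [ 72.5318 -21.7413 -44.8938] [ 72.5271  19.0376 -44.8829]
```

View pics/c10.png

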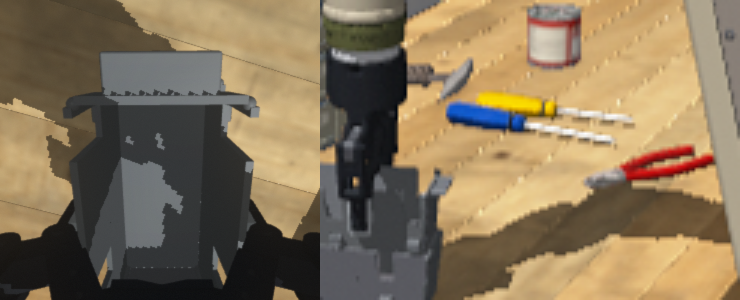

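The picture shows the held tote's lip now wider (≈121 px against 113), so it has been pushed up ~5 mm in the fingers: lip top at z≈0.121, where 0.120 means seated on the rim. I release and rise.

Call:
step_arm --moves '[[[0,0,0],[0,0,0],66],[[0,0,0],[0,0,0],72],[[0,0,0],[0,0,0],84],[[0,0,0],[0,0,0],84],[[0,0,0],[0,0,0],84]]' --grip_force 20

```text
clock: 15.47
tcp_pos: [0.51, 0.0214, 0.0761]
orientation: [-0.0, -0.141, 0.99, -0.0]
wrist_force: [0.3, -1.0, -0.2]
finger_gap: 0.0839
grip_force: 0.0
```

Call:
step_arm --moves '[[[0,0,-10],[0,0,0],84],[[0,0,-25],[0,0,0],84],[[0,0,-50],[0,0,0],84],[[0,0,-90],[0,0,0],84],[[0,0,-130],[0,0,0],84],[[0,0,-170],[0,0,0],84],[[0,0,-200],[0,0,0],84],[[0,0,-200],[0,0,0],84]]'

```text
clock: 16.13
tcp_pos: [0.5129, 0.0212, 0.284]
orientation: [0.005, -0.141, 0.99, -0.002]
wrist_force: [-0.1, -0.3, 0.2]
finger_gap: 0.0841
grip_force: 0.0
```

```bash
python3 - <<'E'
from h import *
s=telemetry.get_state();print(s["clock"],s["tcp_pos"],s["joint_pos"],s["finger_gap"],s["wrist_force"],goal([.64,.06,.30],np.radians(106.1)))
E
```

```text
16.1333 [0.5129 0.0212 0.284 ] [-0.1149  0.1731 -0.0085  1.3779 -0.0003 -0.3982] 0.08409376197744632 [-0.0708 -0.2932  0.2099] (array([-133.0384,    1.6156,  -14.6357]), array([-0.0047,  0.0103,  0.0023]))
```

Now back off so the wrist camera sees the whole upper rim, and measure its height, level and direction.

Call:
step_arm --moves '[[[-30,0,-10],[0,0,0],84],[[-65,0,-20],[0,0,0],84],[[-100,1,-30],[0,0,0],84],[[-115,1,-40],[0,0.008,0],84],[[-115,1,-40],[0,0.008,0],84],[[-115,1,-40],[0,0.008,0],84]]'

```text
clock: 16.63
tcp_pos: [0.6206, 0.0548, 0.3155]
orientation: [-0.005, -0.141, 0.99, -0.001]
wrist_force: [-0.6, -0.5, -0.7]
finger_gap: 0.0838
grip_force: 0.0
```

```bash
python3 - <<'E'
from tote import *
P,im=snap("wrist","w11.png");s=telemetry.get_state();print(s["clock"],s["tcp_pos"],s["qvel"]);np.savez("w11.npz",**P)
print(proj(P,[.5126,.0224,.122]))
for z in(.110,.122,.134):
    try:print(z);tote(P,im,[.511,.0215],np.radians(196.1),z=z)
    except Exception as e:print(e)
E
```

```text
16.6833 [0.6197 0.0546 0.3154] [-0.0067 -0.0244 -0.035  -0.0037  0.0015  0.0018]
[322.0014  82.21  ]
0.11
c [0.4968 0.0157 0.11  ] yaw 196.1 slopes 0.009519443300256433 0.008874039347428943 L 0.1695 W 0.06850771599431313 frac 0.7458333333333333 0.7541666666666667 ends -0.0695 0.1 lip -0.077 0.1
c [0.4896 0.0135 0.11  ] yaw 196.6269196078357 slopes 9.099619889508306e-05 -0.000902586976247082 L 0.185 W 0.06843640028008774 frac 0.7043478260869566 0.7043478260869566 ends -0.085 0.1 lip -0.0925 0.1
c [0.486  0.0126 0.11  ] yaw 196.6036692459949 slopes -0.0056453322832735785 -0.0009432279384080769 L 0.1925 W 0.06833168259506153 frac 0.7431192660550459 0.6788990825688074 ends -0.0925 0.1 lip -0.1 0.1
0.122
c [0.4963 0.0156 0.122 ] yaw 196.1 slopes 0.00803273482125149 0.010494744430766251 L 0.1685 W 0.06612295265249354 frac 0.7458333333333333 0.7541666666666667 ends -0.0685 0.1 lip -0.076 0.1
c [0.4889 0.0134 0.122 ] yaw 196.63075800076203 slopes 0.0009211050193236617 0.002131487277100591 L 0.1845 W 0.066172563819331 frac 0.7013574660633484 0.7058823529411765 ends -0.0845 0.1 lip -0.0915 0.1
c [0.485  0.0123 0.122 ] yaw 196.71820826043424 slopes -0.009926279745751674 0.006386710047152387 L 0.192 W 0.065948088112429 frac 0.7155963302752294 0.6284403669724771 ends -0.092 0.1 lip -0.099 0.1
0.134
c [0.4958 0.0155 0.134 ] yaw 196.1 slopes 0.007528234862109821 0.007826986799321792 L 0.1675 W 0.0636419139955544 frac 0.825 0.7708333333333334 ends -0.0675 0.1 lip -0.0745 0.1
c [0.4881 0.0133 0.134 ] yaw 196.53988605434813 slopes -0.0035584352476657004 1.917134209868109e-05 L 0.184 W 0.06370279100505118 frac 0.7522935779816514 0.6926605504587156 ends -0.084 0.1 lip -0.0905 0.1
c [0.4843 0.0121 0.134 ] yaw 196.43849371800204 slopes -0.011973614015593085 0.0021331538059878455 L 0.192 W 0.06395496375203494 frac 0.6880733944954128 0.6146788990825688 ends -0.092 0.1 lip -0.0985 0.1
```

Upper rim width reads 66.1 mm at exactly z = 0.122 (58 mm above tote 1's rim centre), sides parallel, 1.8 mm off centre (within 3 mm play). Not nested, level. Hand in.

```bash
python3 -c "
from workcell import env
print(env.hand_in())"
```

```text
the job is handed in; nothing more can be done
None
```

The casting sits on its foot in one tote and the other tote, turned end for end, stands on its rim, measured at 122 mm as expected and level to about 1°; handed in at about 17 s, though I viewed 11 pictures, one over your limit of 10.

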